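Let a tin out of the lever dispenser without slamming its lid

TASK

Let the tin out of the tin dispenser: press the lever's paddle all the way down with the fingertips so that the lid swings up, and hold it down until the tin has rolled into the front tray. Then ease the lever back up slowly with your fingertips on it, so that the sprung lid comes home gently instead of slamming, and leave the paddle fully up and the lid shut. Do not touch the tin, and leave the other things where they stand.

Things in the scene. Friction and masses are not known exactly. Their poses are not given: they have to be found in the camera images.
- dispenser: aluminium tin dispenser fixed to the worktop, 210x97 mm, 162 mm high. Origin at worktop height under the lid; x from the open tray (robot's side at yaw 0) to the closed chute, y to the side away from the lever. Chute with the tin at x 0 to 86 mm, tray at x -120 to 0 mm with 60 mm high sides and front lip. The floor slopes down to the lip, so the tin rolls out by itself once the lid is up
- lever: dark steel lever at the dispenser's -y side, with a flat 50x50 mm rubber-topped paddle 95 mm nearer the tray than its level pivot (this origin; x 45, y -75, z 128 mm of the dispenser). Fully down it has tipped 0.4 rad. An inner spring lifts it: about 5 N to start, 10 N fully down; the paddle follows the finger up. Let go while down, it snaps up and the lid slams. Nothing is above it
- paddle (a point): centre of the paddle's upper face, the place to press; 156 mm above the worktop when up, about 117 mm fully down (it sinks almost straight, within 4 mm). It moves with the lever
- lid (a joint): angle of the steel lid, an 80x85 mm flap hung on a shaft 152 mm above the worktop at the chute's mouth: 0 rad shut (hanging down), 1.3 fully open (swung up over the tray). Linked: 3.25 x the lever's angle. The tin passes under it above about 1.1 rad. Closing in a second or more is gentle (40 mm/s at the paddle); over 5 rad/s near the end is a slam
- tin: tomato tin lying on its side, 57 mm across, 72 mm long; origin at the centre of one end, its z axis along the tin and along the dispenser's y. At the start it rests on the slope behind the lid, its axis at about x 34 mm; rolled out, at about x -90 mm in the dispenser's frame
- cup: white espresso cup, 60 mm across, 49 mm high, beside the tray on the side away from the lever; origin under its centre
- salt: glass salt shaker, 44 mm across, 90 mm high, beside the chute; origin under its centre
- garlic: garlic bulb, 60 mm, behind the lever; origin under its centre
- tea_box: carton of tea, 63x71 mm, 124 mm high; origin under its centre
- lemon: yellow lemon, 73x56x55 mm, on the lever's side; origin under its centre
- candle: small tea light, 38 mm across, 15 mm high, on the lever's side; origin under its centre
Not all that is in view belongs to the job. Leave any pink or turquoise look-alike of the tin alone.

How it is judged:
By the outcome, as a careful person would: the job done as asked, in the order asked, and still so for the second after the job is handed in, with the robot touching nothing.
It also fails if it takes over 32 s, if anything falls off the work surface, if the arm or the gripper's body presses on something with over 40 N, if the wrist force passes 120 N, or if a joint passes its speed limit or range.

ROBOT

A 6-joint arm with a two-finger parallel gripper is mounted at the origin on a cart in front of the work surface, level with it; the furniture and walls round the work are solid. World frame = base frame: x ahead of the robot, y to its left, z up, the work surface at z = 0. Lengths are in m, angles in degrees, forces in N, time in s.
With the tool pointing down it reaches from about 0.25 to 0.725 m from the base axis. Payload 9.7 kg.
Tool frame: the origin (TCP) lies midway between the tips of the shut fingers; the grasp point (between the pads) lies 19 mm behind it (bot.hold_point_z is the distance from the TCP to the grasp point, in m); z points along the fingers, y is the line along which they close (so a half turn about z gives the same grasp; the last joint's range is limited). The gripper opens to 85 mm and grips with 20 to 120 N. Pads are 22 mm wide; open, the fingers measure 114 mm over their backs; the gripper's body (76 mm by 85 mm) begins 54 mm behind the grasp point. The pads swing forward as they close: fully open they stand 13 mm farther back than shut.
Start: joints at [67.38, 4.979, 10.078, 95.1, 0, 90], TCP at [0.212, 0.508, 0.203] pointing down, gripper open.
Joint ranges: [-179.16, 179.16], [-48.56, 103.87], [-65.8, 70.77], [-126.05, 130.52], [-82.76, 87.17], [-180, 180]. Speed limits (degrees/s): [127.2, 127.2, 147.25, 180, 180, 180].

INTERFACE

Orientations are given as [roll, pitch, yaw] about the fixed x, y, z axes, in that order (R = Rz(yaw) Ry(pitch) Rx(roll)).
In Python, from workcell import bot gives the robot as it stands.
- The arm moves only by the tool play_rows, never from a script. Its argument "steps" is a list that holds one entry, the list of rows, each a list of 4 numbers: the shift along the tool's x, y, z in m, then the turn about the tool's z in rad. In form: [[[tx, ty, tz, yaw], ...]]. A call has exactly 5 rows; each row shifts and turns the commanded pose from where the row before left it, along the tool's axes as they then stand; what a row does not reach is not made up. A row lasts 1/12 s, in which the tool goes at most 41.7 mm and 7.16 degrees, less where a joint would pass 70% of its speed; a pose out of reach is approached as far as the arm can. A call is refused whole if a number of a shift passes 0.0417 or a number of a turn 0.125, either way. A call with a gripper value outside its range is refused whole. "gripper" is the finger opening in m, from 0 to 0.0854, set as the call begins (left out, the last holds). The fingers move at their own pace and stop on an object; "squeeze" is the grip in N (left out, the last holds). Time passes only in rows, so rows that do not move let the fingers close, or fill a call up. It gives the time, the measured TCP pose, the force, the opening and the grip force at its end, in the units of the state.
- bot.get_obs(): the state, without advancing time (a new reading comes with each control period).
- bot.camera(name): name is "scene" or "top" or "wrist"; returns a dict with "img" (480x640x3 uint8, blue, green, red), "vfov" (degrees; the focal length in pixels is half the picture's height over the tangent of half this angle, whatever the lens; pixels are square), "cx", "cy" (the principal point, pixels), "D" ([k1, k2, p1, p2, k3] as OpenCV has them; the pictures are not rectified), "xyz" and "attitude" of the camera in the world. Camera axes: x right, y down, z forward; pixel columns grow to the right and rows downward; lengths in m; the calibration is good to about 2 mm. A picture is of the moment at which its call begins. There is no depth.
- bot.job_done(): hands the job in; it is judged then, once.
The state is a dict: "time": time; "q": joint angles; "qd": joint speeds; "joint_efforts": joint torques, N m; "ee_pos": TCP position; "tcp_rot": TCP orientation; "wrist_force": force on the tool from outside, world axes, zero at the start; "torque": the same for the moment, N m; "opening": finger opening in m; "grasp_force": force on a finger pad.
Only numpy, scipy, OpenCV 4.12 (cv2) and the standard library are available. Lean on these libraries where they do the work, as an engineer would, in place of code of your own. Each camera call takes 0.05 s, during which the arm holds its last target. There are 200 camera calls.

## Working session

There is one attempt and no reset: what is moved stays moved. The work goes in short steps, Python scripts to look and compute and a tool call to move; the robot and the scene stay as the last step left them, time stands still between calls to the robot, and variables do not carry over. Pictures are saved under pics/ and viewed, at most 10 in all, crops included, and the job is handed in when it is done.

Besides the shell and the picture viewer there is one more tool, called after "Emit:" as name(argument=value, ...), one argument or row to a line, values as JSON. play_rows: Moves the arm, as the interface text tells. Its arguments: {"type":"object","properties":{"steps":{"type":"array","items":{"type":"array","items":{"type":"array","items":{"type":"number"}}}},"gripper":{"type":"number"},"squeeze":{"type":"number"}},"required":["steps"]}

```bash
mkdir -p pics; cat > h.py <<'E'
import numpy as np,cv2
from workcell import bot
from scipy.spatial.transform import Rotation as R
def K(c):
    f=240/np.tan(np.radians(c["vfov"])/2); return np.array([[f,0,c["cx"]],[0,f,c["cy"]],[0,0,1.]])
def rot(c):
    a=np.array(c["attitude"],float)
    return a if a.shape==(3,3) else R.from_euler('xyz',a,degrees=True).as_matrix()
def cast(c,uv,z):
    p=cv2.undistortPoints(np.array(uv,float).reshape(-1,1,2),K(c),np.array(c["D"],float)).reshape(-1,2)
    d=np.c_[p,np.ones(len(p))]@rot(c).T; o=np.array(c["xyz"])
    return o+d*((z-o[2])/d[:,2])[:,None]
def proj(c,P):
    Rm=rot(c).T; t=-Rm@np.array(c["xyz"])
    return cv2.projectPoints(np.array(P,float).reshape(-1,1,3),cv2.Rodrigues(Rm)[0],t,K(c),np.array(c["D"],float))[0].reshape(-1,2)
E
python3 - <<'E'
from h import *
for n in("scene","top"):
    c=bot.camera(n); cv2.imwrite(f"pics/{n}0.png",c["img"]); print(n,c["vfov"],c["cx"],c["cy"],c["D"],c["xyz"],c["attitude"])
o=bot.get_obs();print(o)
E
```

```text
scene 44.732851563870895 317.62387690990397 230.9121638695572 [-0.00097239  0.          0.          0.          0.        ] [-0.34380968  0.85791562  0.57779423] [-114.09229746    0.99377856 -124.84282675]
top 43.69327886419832 322.2050927386777 243.84581201580343 [-0.06429359  0.          0.          0.          0.        ] [0.41381088 0.26116236 1.35376758] [-175.20323722   -0.29786637  -90.93567056]
{'time': 0.1, 'q': array([ 6.73818450e+01,  5.00757745e+00,  1.00384975e+01,  9.51003037e+01,
       -2.73310714e-03,  9.00002519e+01]), 'qd': array([-0.09416958, -0.03334757,  0.0466775 ,  0.03185542,  0.14056315,
        0.05314834]), 'joint_efforts': array([-6.78010074e-04, -5.21560764e+01,  4.65651262e+01,  1.59676408e-02,
       -1.78141960e-05, -1.24464449e-05]), 'ee_pos': array([0.21144136, 0.50746308, 0.20245311]), 'tcp_rot': array([-1.79930616e+02,  2.73341022e-03,  1.57381596e+02]), 'wrist_force': array([-0.88733264,  0.50015953,  0.56400232]), 'torque': array([ 0.03303305, -0.02041371,  0.02498312]), 'grasp_force': 0.0, 'opening': 0.08554700129749201}
```

View pics/scene0.png

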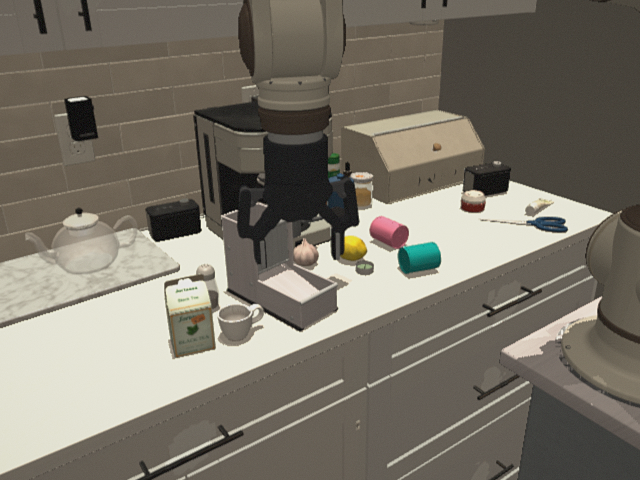

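View pics/top0.png

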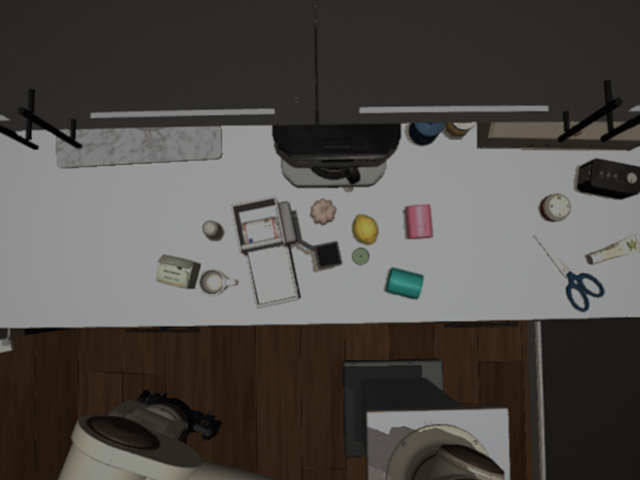

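The top view shows the dispenser's chute at about (262,225), its tray at (273,277) and the dark paddle at (327,255). The lemon, tea light and garlic stand to the right of it. The cup is to the left of the tray, and the gripper is at the lower left.

```bash
python3 - <<'E'
from h import *
c=bot.camera("top"); im=c["img"]
g=im.max(2); x0,y0=300,235
m=(g[y0:275,x0:350]<60).astype(np.uint8)
m=cv2.morphologyEx(m,cv2.MORPH_OPEN,np.ones((9,9)))
cs=cv2.findContours(m,0,2)[0]; k=max(cs,key=cv2.contourArea)+np.array([x0,y0])
r=cv2.minAreaRect(k); b=cv2.boxPoints(r); print(r,b)
P=cast(c,b,.156); print(P, P.mean(0), np.linalg.norm(np.diff(P,axis=0),axis=1))
print([np.degrees(np.arctan2(*(P[(i+1)%4]-P[i])[1::-1])) for i in range(4)])
# tray rims at z .06: front corners by eye; chute
print(cast(c,[(256,305),(298,297)],.06), cast(c,[(233,204),(281,198)],.162))
# others
hsv=cv2.cvtColor(im,cv2.COLOR_BGR2HSV)
for n,uv,z in(("lemon",(365,229),.03),("candle",(361,256),.015),("garlic",(323,211),.03),("coffee front",(330,187),.03)): print(n,cast(c,[uv],z))
cv2.imwrite("pics/z.png",cv2.resize(im[185:315,220:390],None,fx=4.6,fy=4.6,interpolation=2))
E
```

```text
((327.4807434082031, 254.9038543701172), (22.35723876953125, 22.553356170654297), 78.69007110595703) [[314.23074 246.15385]
 [336.3461  241.73079]
 [340.73074 263.65387]
 [318.6154  268.0769 ]]
[[0.50981451 0.26937469 0.156     ]
 [0.51801995 0.22482163 0.156     ]
 [0.47381019 0.21684352 0.156     ]
 [0.46566574 0.2612727  0.156     ]] [0.4918276  0.24307814 0.156     ] [0.04530237 0.04492386 0.0451695 ]
[np.float64(-79.56464723855075), np.float64(-169.77047915865703), np.float64(100.38773431660219), np.float64(10.398963316707071)]
[[0.39245297 0.39729813 0.06      ]
 [0.40822054 0.30666395 0.06      ]] [[0.59695654 0.43139038 0.162     ]
 [0.60755013 0.33469495 0.162     ]]
lemon [[0.55640586 0.15670017 0.03      ]]
candle [[0.49730431 0.16585142 0.015     ]]
garlic [[0.59823037 0.24949473 0.03      ]]
coffee front [[0.65216897 0.23293554 0.03      ]]
```

View pics/z.png

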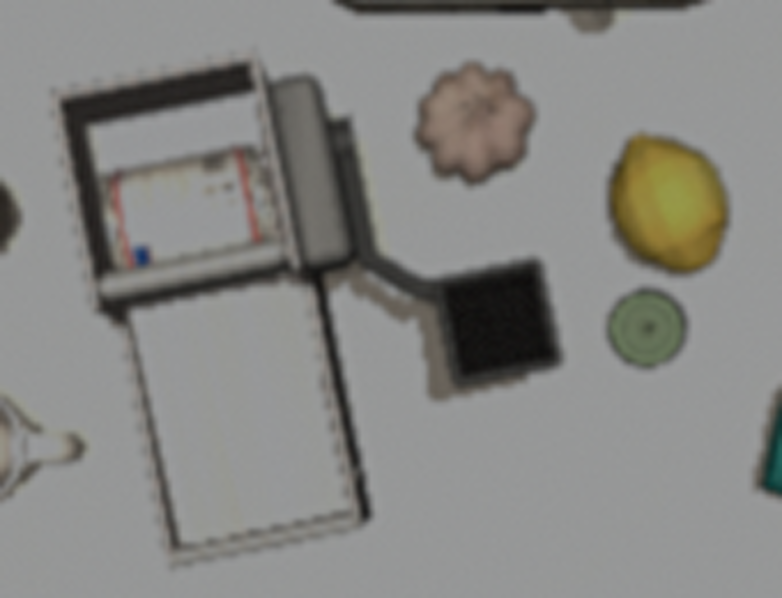

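The close-up confirms the paddle as a dark square centred at about zoom (500,322), which is full-frame (328,255). The dispenser's yaw is about 10°. On the z=0.156 plane the paddle centre is near (0.492, 0.242). Next I shut the fingers and turn the tool so that they close along the dispenser's x.

Emit:
play_rows(
  steps=[
    [[0, 0, 0, 0.125], [0, 0, 0, 0.125], [0, 0, 0, 0.125], [0, 0, 0, 0.125], [0, 0, 0, 0.125]],
  ],
  gripper=0,
)

```text
time: 0.57
ee_pos: [0.2115, 0.5076, 0.2027]
tcp_rot: [-180.0, 0.0, 121.2]
wrist_force: [0.3, -0.1, -0.1]
opening: 0.0256
grasp_force: 0.0
```

Emit:
play_rows(
  steps=[
    [[0, 0, 0, 0.125], [0, 0, 0, 0.125], [0, 0, 0, 0.125], [0, 0, 0, 0], [0, 0, 0, 0]],
  ],
)

```text
time: 0.98
ee_pos: [0.2115, 0.5076, 0.2029]
tcp_rot: [-180.0, 0.0, 100.3]
wrist_force: [-0.4, -0.1, -0.4]
opening: 0.0001
grasp_force: 0.0
```

Emit:
play_rows(
  steps=[
    [[-0.02, 0.015, 0, 0], [-0.031, 0.023, 0, 0], [-0.031, 0.023, 0, 0], [-0.031, 0.023, 0, 0], [-0.031, 0.023, 0, 0]],
  ],
)

```text
time: 1.4
ee_pos: [0.3429, 0.3833, 0.2031]
tcp_rot: [180.0, -0.0, 100.4]
wrist_force: [0.6, -0.6, -0.0]
opening: -0.0001
grasp_force: 0.0
```

Emit:
play_rows(
  steps=[
    [[-0.031, 0.023, 0, 0], [-0.031, 0.023, 0, 0], [-0.031, 0.023, 0, 0], [-0.031, 0.023, 0, 0], [-0.02, 0.015, 0, 0]],
  ],
)

```text
time: 1.82
ee_pos: [0.4745, 0.2591, 0.2029]
tcp_rot: [180.0, 0.0, 100.3]
wrist_force: [0.2, 1.1, 0.1]
opening: -0.0001
grasp_force: 0.0
```

Emit:
play_rows(
  steps=[
    [[-0.012, 0.009, 0, 0], [-0.011, 0.007, 0, 0], [0, 0, 0, 0], [0, 0, 0, 0], [0, 0, 0, 0]],
  ],
)

```text
time: 2.23
ee_pos: [0.4919, 0.2423, 0.2031]
tcp_rot: [-180.0, -0.0, 100.2]
wrist_force: [-0.6, 0.1, -0.4]
opening: -0.0001
grasp_force: 0.0
```

```bash
python3 - <<'E'
from h import *
o=bot.get_obs(); print(o["ee_pos"],o["tcp_rot"],o["wrist_force"])
for n in("scene","wrist"):
    c=bot.camera(n); im=c["img"].copy()
    for P,col in((o["ee_pos"],(0,0,255)),((.492,.242,.156),(0,255,0))):
        p=proj(c,[P])[0]; print(n,p); cv2.circle(im,tuple(int(v) for v in p),2,col,-1)
    cv2.imwrite(f"pics/{n}1.png",im if n=="wrist" else cv2.resize(im[180:330,200:400],None,fx=4,fy=4))
E
```

```text
[0.49192403 0.24229958 0.20309492] [-1.79986289e+02 -1.08592535e-02  1.00191352e+02] [-0.55036177  0.05657791 -0.38753779]
scene [335.79366213 187.43331768]
scene [336.00936743 210.53394806]
wrist [317.45972944 281.83660651]
wrist [317.78068016 254.74661828]
```

View pics/scene1.png

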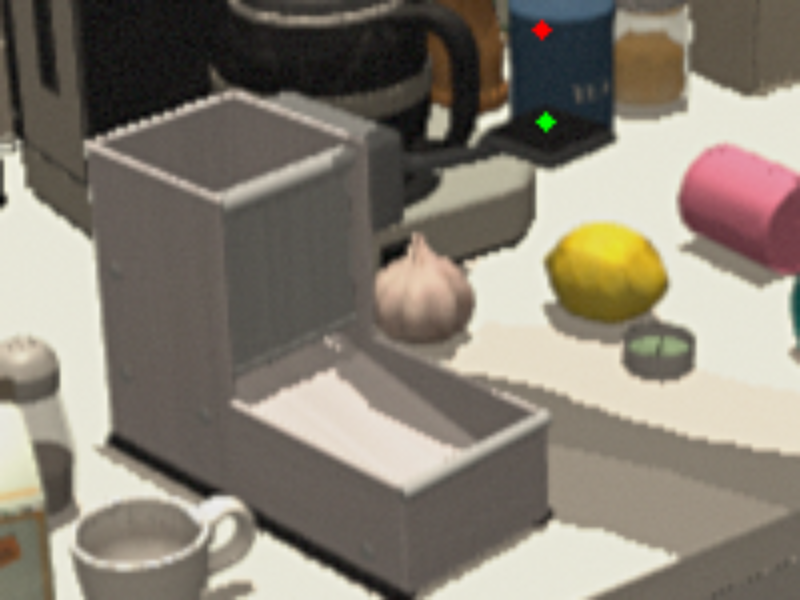

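View pics/wrist1.png

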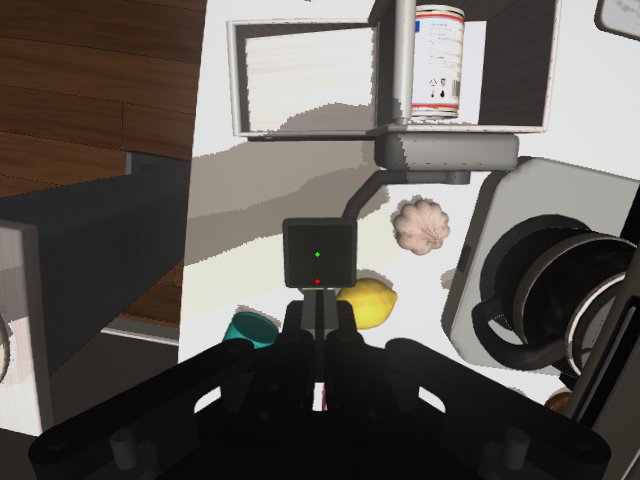

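The scene crop shows the paddle at crop (550,135), right under the green target mark. The wrist view agrees, with the paddle centred at (320,253) and its mark at (318,255). I descend to touch.

Emit:
play_rows(
  steps=[
    [[0, 0, 0.012, 0], [0, 0, 0.012, 0], [0, 0, 0.01, 0], [0, 0, 0.006, 0], [0, 0, 0, 0]],
  ],
)

```text
time: 2.75
ee_pos: [0.4916, 0.2419, 0.1617]
tcp_rot: [-179.9, 0.0, 100.1]
wrist_force: [-0.3, -0.0, -0.5]
opening: 0.0004
grasp_force: 0.0
```

Emit:
play_rows(
  steps=[
    [[0, 0, 0.003, 0], [0, 0, 0.003, 0], [0, 0, 0.003, 0], [0, 0, 0.003, 0], [0, 0, 0, 0]],
  ],
)

```text
time: 3.17
ee_pos: [0.4923, 0.2417, 0.1505]
tcp_rot: [-180.0, 0.0, 100.1]
wrist_force: [0.5, 1.0, 0.5]
opening: -0.0001
grasp_force: 0.0
```

Emit:
play_rows(
  steps=[
    [[0, 0, 0.005, 0], [0, 0, 0.005, 0], [0, 0, 0.005, 0], [0, 0, 0.005, 0], [0, 0, 0.003, 0]],
  ],
)

```text
time: 3.58
ee_pos: [0.4922, 0.2416, 0.1272]
tcp_rot: [-180.0, 0.0, 100.1]
wrist_force: [-3.8, -0.3, 6.1]
opening: -0.0003
grasp_force: 3.3
```

Emit:
play_rows(
  steps=[
    [[0, 0, 0.003, 0], [0, 0, 0.003, 0], [0, 0, 0.002, 0], [0, 0, 0.002, 0], [0, 0, 0, 0]],
  ],
)

```text
time: 4.0
ee_pos: [0.4914, 0.2416, 0.1182]
tcp_rot: [-179.9, -0.0, 100.1]
wrist_force: [-4.6, -1.3, 5.8]
opening: 0.0002
grasp_force: 2.7
```

```bash
python3 - <<'E'
from h import *
o=bot.get_obs(); print(o["ee_pos"],o["wrist_force"])
a=bot.camera("scene")["img"][170:330,200:400]; b=bot.camera("wrist")["img"]
a=cv2.resize(a,(500,400)); b=cv2.resize(b[0:400,150:500],(290,331)); b=cv2.copyMakeBorder(b,0,69,0,0,0)
cv2.imwrite("pics/2.png",np.hstack([a,b]))
E
```

```text
[0.49138441 0.24158655 0.11816219] [-4.56318698 -1.28118618  5.83142121]
```

View pics/2.png

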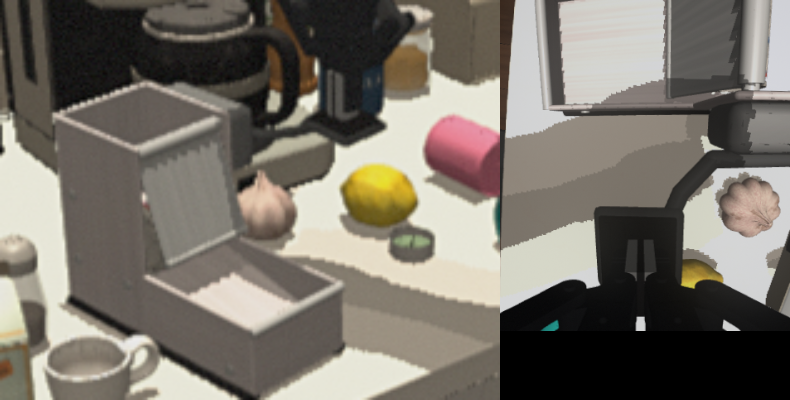

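The lid is only part open, with its lower edge swung out to about (240,240) in the left panel, and the fingertips are on the paddle. I press further, stopping when the force rises.

Emit:
play_rows(
  steps=[
    [[0, 0, 0.003, 0], [0, 0, 0.003, 0], [0, 0, 0.002, 0], [0, 0, 0.002, 0], [0, 0, 0, 0]],
  ],
)

```text
time: 4.52
ee_pos: [0.4912, 0.2416, 0.1079]
tcp_rot: [-179.9, -0.0, 100.1]
wrist_force: [-6.4, -1.6, 5.2]
opening: -0.0
grasp_force: 3.4
```

Emit:
play_rows(
  steps=[
    [[0, 0, 0.002, 0], [0, 0, 0.002, 0], [0, 0, 0.002, 0], [0, 0, 0.001, 0], [0, 0, 0, 0]],
  ],
)

```text
time: 4.93
ee_pos: [0.4911, 0.2415, 0.1013]
tcp_rot: [-179.9, -0.0, 100.1]
wrist_force: [-9.8, -1.6, 9.3]
opening: 0.0004
grasp_force: 5.9
```

```bash
python3 - <<'E'
from h import *
o=bot.get_obs(); print(o["ee_pos"],o["wrist_force"],o["torque"])
a=bot.camera("scene")["img"]; b=bot.camera("wrist")["img"]; c=bot.camera("top")["img"]
a=cv2.resize(a[180:290,230:380],(420,308)); b=cv2.resize(b[150:400,200:500],(370,308))
cv2.imwrite("pics/3.png",np.hstack([a,b]))
E
```

```text
[0.49111045 0.24154696 0.10131797] [-9.82143918 -1.6142148   9.26171883] [-0.48512156  2.08667447  0.03072268]
```

View pics/3.png

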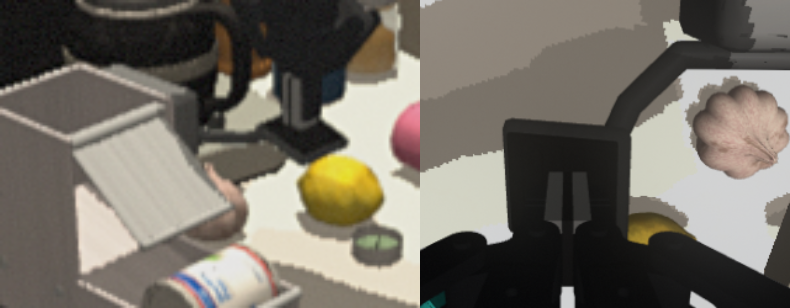

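The lid is well up, about 1 rad, and the tin already lies at the front of the tray at left panel (210,285). The fingertips are near the paddle's middle. The paddle is not at its stop yet, so I press on, easing about 2 mm toward the robot because the side force is growing.

Emit:
play_rows(
  steps=[
    [[0, -0.001, 0.002, 0], [0, -0.001, 0.002, 0], [0, 0, 0.002, 0], [0, 0, 0.001, 0], [0, 0, 0, 0]],
  ],
)

```text
time: 5.5
ee_pos: [0.4909, 0.2416, 0.0951]
tcp_rot: [179.9, -0.0, 100.1]
wrist_force: [-2.5, -1.8, 9.2]
opening: -0.0
grasp_force: 5.1
```

Emit:
play_rows(
  steps=[
    [[0, 0, 0.001, 0], [0, 0, 0.001, 0], [0, 0, 0.001, 0], [0, 0, 0.001, 0], [0, 0, 0, 0]],
  ],
)

```text
time: 5.92
ee_pos: [0.4911, 0.2417, 0.0916]
tcp_rot: [179.9, -0.0, 100.1]
wrist_force: [-3.2, -1.7, 11.4]
opening: -0.0002
grasp_force: 5.6
```

Emit:
play_rows(
  steps=[
    [[0, 0, 0.001, 0], [0, 0, 0.001, 0], [0, 0, 0.001, 0], [0, 0, 0.001, 0], [0, 0, 0, 0]],
  ],
)

```text
time: 6.33
ee_pos: [0.4916, 0.2418, 0.0909]
tcp_rot: [179.7, -0.1, 100.1]
wrist_force: [-9.1, -4.9, 32.3]
opening: -0.0
grasp_force: 16.9
```

```bash
python3 - <<'E'
from h import *
o=bot.get_obs(); print(o["ee_pos"],o["wrist_force"],o["torque"])
a=bot.camera("scene")["img"]; b=bot.camera("wrist")["img"]; c=bot.camera("top")["img"]
a=cv2.resize(a[180:330,230:380],(400,400)); b=cv2.resize(b[0:400,100:500],(400,400))
cv2.imwrite("pics/4.png",np.hstack([a,b]))
E
```

```text
[0.49163453 0.24180124 0.09085304] [-9.11746027 -4.88589013 32.31023196] [-1.08468887  1.8909476  -0.06402863]
```

View pics/4.png

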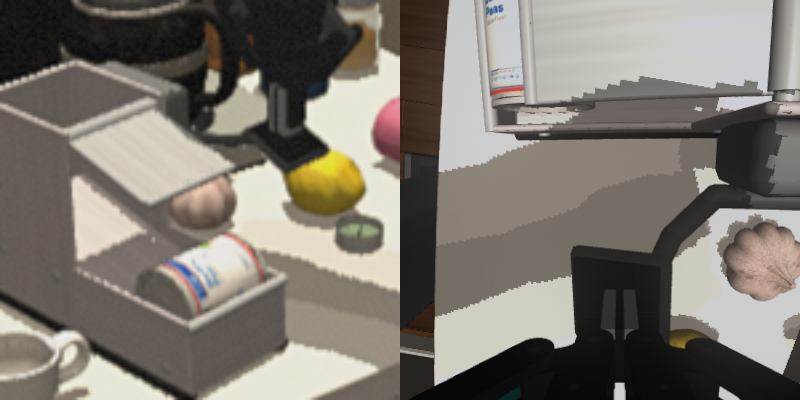

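The paddle is at its stop: the force jumped to 32 N and the lid is fully up. The tin rests against the tray's lip at left panel (205,275). Now I ease the lever up at about 20 mm/s.

Emit:
play_rows(
  steps=[
    [[0, 0, 0, 0], [0, 0, -0.001, 0], [0, 0, -0.001, 0], [0, 0, -0.001, 0], [0, 0, -0.0015, 0]],
  ],
)

```text
time: 6.9
ee_pos: [0.4911, 0.2416, 0.0923]
tcp_rot: [179.8, -0.0, 100.1]
wrist_force: [-3.2, -1.0, 9.4]
opening: 0.0002
grasp_force: 5.1
```

Emit:
play_rows(
  steps=[
    [[0, 0, -0.0015, 0], [0, 0, -0.0015, 0], [0, 0, -0.0015, 0], [0, 0, -0.0015, 0], [0, 0, -0.0015, 0]],
  ],
)

```text
time: 7.32
ee_pos: [0.4908, 0.2415, 0.0993]
tcp_rot: [179.9, -0.0, 100.1]
wrist_force: [-3.3, -0.7, 8.3]
opening: 0.0002
grasp_force: 4.8
```

Emit:
play_rows(
  steps=[
    [[0, 0, -0.0015, 0], [0, 0, -0.0015, 0], [0, 0, -0.0015, 0], [0, 0, -0.0015, 0], [0, 0, -0.0015, 0]],
  ],
)

```text
time: 7.73
ee_pos: [0.491, 0.2416, 0.1067]
tcp_rot: [179.9, -0.0, 100.1]
wrist_force: [-1.4, 0.1, 8.6]
opening: -0.0001
grasp_force: 4.1
```

Emit:
play_rows(
  steps=[
    [[0, 0, -0.0015, 0], [0, 0, -0.0015, 0], [0, 0, -0.0015, 0], [0, 0, -0.0015, 0], [0, 0, -0.0015, 0]],
  ],
)

```text
time: 8.15
ee_pos: [0.4917, 0.2418, 0.1143]
tcp_rot: [179.8, -0.0, 100.1]
wrist_force: [2.6, -0.3, 6.6]
opening: -0.0
grasp_force: 3.1
```

Emit:
play_rows(
  steps=[
    [[0, 0, -0.0015, 0], [0, 0, -0.0015, 0], [0, 0, -0.0015, 0], [0, 0, -0.0015, 0], [0, 0, -0.0015, 0]],
  ],
)

```text
time: 8.57
ee_pos: [0.492, 0.2418, 0.1217]
tcp_rot: [179.8, -0.0, 100.1]
wrist_force: [3.5, 1.7, 5.1]
opening: 0.0004
grasp_force: 2.3
```

Emit:
play_rows(
  steps=[
    [[0, 0, -0.0015, 0], [0, 0, -0.0015, 0], [0, 0, -0.0015, 0], [0, 0, -0.0015, 0], [0, 0, -0.0015, 0]],
  ],
)

```text
time: 8.98
ee_pos: [0.4905, 0.2414, 0.1282]
tcp_rot: [180.0, -0.0, 100.1]
wrist_force: [0.4, -0.1, 0.3]
opening: 0.0001
grasp_force: 0.0
```

Emit:
play_rows(
  steps=[
    [[0, 0, -0.0015, 0], [0, 0, -0.0015, 0], [0, 0, -0.0015, 0], [0, 0, -0.003, 0], [0, 0, -0.006, 0]],
  ],
)

```text
time: 9.4
ee_pos: [0.49, 0.2412, 0.1411]
tcp_rot: [-179.9, 0.0, 100.1]
wrist_force: [-0.0, -1.2, 0.4]
opening: -0.0001
grasp_force: 0.0
```

Emit:
play_rows(
  steps=[
    [[0, 0, -0.015, 0], [0, 0, -0.02, 0], [0, 0, -0.015, 0], [0, 0, -0.005, 0], [0, 0, 0, 0]],
  ],
)

```text
time: 9.82
ee_pos: [0.491, 0.2417, 0.1981]
tcp_rot: [179.9, -0.0, 100.1]
wrist_force: [-0.2, -0.5, -0.3]
opening: -0.0002
grasp_force: 0.0
```

```bash
python3 - <<'E'
from h import *
o=bot.get_obs(); print(o["ee_pos"],o["wrist_force"])
a=bot.camera("scene")["img"]; b=bot.camera("wrist")["img"]
a=cv2.resize(a[180:330,200:380],(480,400)); b=cv2.resize(b[0:400,200:500],(300,400))
cv2.imwrite("pics/5.png",np.hstack([a,b]))
E
```

```text
[0.49100726 0.24167419 0.19809552] [-0.15240874 -0.46539775 -0.33880763]
```

View pics/5.png

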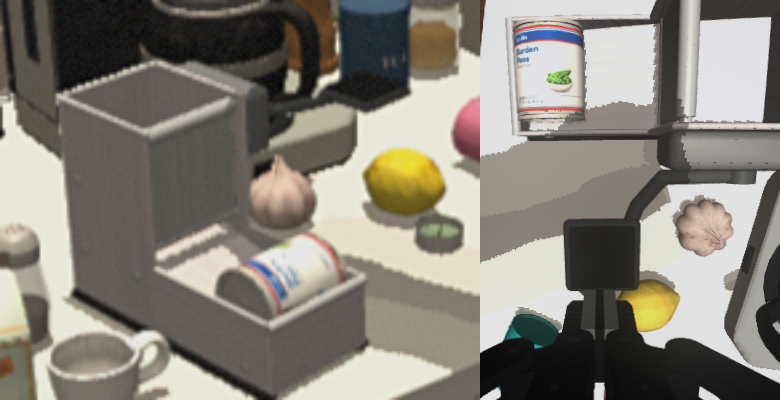

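The lid hangs shut at left panel (195,180), the paddle is back up at (370,90), and the tin lies at the tray's front at (280,275). The garlic, lemon, candle, cup and salt in view look unmoved, and the gripper is clear.

```bash
python3 -c "
from workcell import bot
print(bot.job_done())"
```

```text
the job is handed in; nothing more can be done
None
```

The job is handed in at about 10 s: the tin rolled into the front tray, I eased the lever up over about 2 s, and the last pictures show the paddle up, the lid shut and nothing else in view moved.

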